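# Lock a folding camera into the quick-release stand

### The job

Mount the old folding camera on the bench stand for its catalogue photographs: set its plate down in the open clamp, slide it gently along the channel until it meets the end stop, then push the orange lever clockwise right round to its stop so that the camera is clamped tight. The lever turns stiffly and may have been left partly turned; go by feel and do not force it once it has stopped. Leave the lens, the film tin and the light meter where they are.

Things in the scene. Friction and masses are not known exactly. Their poses are not given: they have to be found in the camera images.
- camera_centre (a point): Centre of the black body of a closed folding camera, 34 mm front to back (own x, front at +x), 122 mm wide (y), 72 mm tall (z, up); viewfinder 36 mm wide, 10 mm high, and two knobs on top; 0.4 to 0.7 kg. It stands on its quick-release plate on a 4 mm felt pad. This point is 46 mm above the plate's underside, 36 mm below the body's top. Grip front to back.
- plate_foot (a point): Centre of the underside of the steel quick-release plate under the camera, same axes as the camera. The plate is 50 mm (x) by 70 mm (y), 10 mm thick; its lowest 3.5 mm are 50 mm wide, above that 43 mm.
- seat (a point): Point on the bed of the stand's clamp, 60 mm above the table, where the plate_foot point lies once clamped and against the end stop. Axes: z up, y along the channel to the end stop, +x fixed jaw, -x moving jaw and lever. The plate goes in straight down, its y along the channel.
- bed: The flat black bed between the jaws, 52 by 84 mm, origin at the seat point. The stand, fixed to the table, has a grey base plate 150 x 130 mm, a short column and the dark clamp, 130 mm (x) by 84 mm (y). More than 50 N on the bed is too hard.
- end_stop: Steel bar 36 mm wide and 7 mm high across the +y end of the channel; its face is 35 mm in +y from the seat point, which is its origin. The -y end of the channel is open. Sliding the plate takes only a few N; more than 30 N on the stop is ramming it.
- jaw: Moving jaw, an aluminium bar 76 mm long on the -x side. At the start the mouth between the undercut jaws (9 mm high) is 54 to 60 mm wide; the plate drops in freely with its centre 3 to 7 mm in -x of the seat point. The lever drives the jaw in +x; it drags the plate across to the fixed jaw, then presses on it through springs, with about 17 N at the lever's stop.
- lever_pivot (a point): On the lever's vertical axis at handle height, 86.5 mm above the table; 70 mm in -x and 30 mm in -y of the seat point. The lever closes clockwise seen from above, from pointing to about -x to about +y of the stand.
- lever_grip (a point): Middle of the orange handle's grip, 60 mm from the pivot axis, 87 mm above the table: a round bar 15 mm thick, its end 83 mm from the axis, free space under it. Starts between 43 degrees towards -y and 29 towards +y of the stand's -x. The handle sits on splines, so the direction of its stop differs too: 47 to 90 degrees clockwise of -x.
- cam: Steel hub of the lever with the handle on it; origin on its axis, 58 mm above the table. Full turn 90 degrees; part-turned starts leave 61 to 90. Pushing at the grip takes about 7 N, rising to about 11 N as the jaw bites, then it stops dead. It stays where it is left. More than 30 N forces it.
- lens: Loose lens standing on its cap, 54 mm across, 45 mm high; origin under its centre.
- film_tin: Loose aluminium film tin with a yellow cap, 34 mm across, 52 mm high; origin under its centre.
- meter: Loose light meter lying flat, 38 x 64 x 24 mm; origin under its centre.
Mind the look-alikes: they are no part of the job. Several things look just like the part that bears camera_centre: the one meant starts farthest to the robot's left.

How it is judged:
On the way, in this order (a step that is already met when the one before it is completed fails the run):
1. the plate lies flat on the bed between the jaws, against the end stop (z of plate_foot in the frame of seat between -0.003 and 0.003 m and y of plate_foot in the frame of seat between -0.003 and 0.003 m and x of plate_foot in the frame of seat between -0.013 and 0.004 m and angle between plate_foot's own z axis and vertical below 0.06 rad), for 0.2 s.
2. the lever is at its stop: the jaw presses hard on the plate (contact force between jaw and anything else above 14 N), for 0.2 s.
At the end, for the whole second after the job is handed in: The camera's plate lies flat on the bed (within 3 mm and 3.4 degrees), square in the channel, against the end stop and the fixed jaw (within 3 mm of the seat point along both), and the lever has been pushed to its stop so that the moving jaw presses the plate with more than 14 N (contact force between jaw and anything else above 14 N and z of plate_foot in the frame of seat between -0.003 and 0.003 m and y of plate_foot in the frame of seat between -0.003 and 0.003 m and x of plate_foot in the frame of seat between -0.003 and 0.003 m and angle between plate_foot's own z axis and vertical below 0.06 rad and angle between the y axis of plate_foot and the y axis of seat, either way round below 0.06 rad); the robot touches nothing.
It fails at once if the lever is forced: pushed with more than 30 N (contact force between cam and anything else above 30 N).
It fails at once if the camera is rammed against the end stop with more than 30 N (contact force between end_stop and anything else above 30 N).
It fails at once if the camera is dropped or pressed onto the bed with more than 50 N (contact force between bed and anything else above 50 N).
It fails at once if the lens, film tin or light meter is moved by more than 20 mm (distance of any of lens, film_tin, meter from where it was at the start of the episode above 0.02 m).
It also fails if it takes over 70 s, if anything falls off the work surface, if the arm or the gripper's body presses on something with over 40 N, if the wrist force passes 120 N, or if a joint passes its speed limit or range.

### The arm

A 6-joint arm with a two-finger parallel gripper is mounted at the origin on the work surface. World frame = base frame: x ahead of the robot, y to its left, z up, the work surface at z = 0. Lengths are in m, angles in rad, forces in N, time in s.
With the tool pointing down it reaches from about 0.375 to 0.75 m from the base axis. Payload 9 kg.
Tool frame: the origin (TCP) lies at the very end of the fingers, on their centre line; the grasp point (between the pads) lies 19 mm behind it (env.pinch_z is the distance from the TCP to the grasp point, in m); z points along the fingers, y is the line along which they close (so a half turn about z gives the same grasp; the last joint's range is limited). The gripper opens to 85 mm and grips with 20 to 120 N. Pads are 22 mm wide; open, the fingers measure 114 mm over their backs; the gripper's body (76 mm by 85 mm) begins 54 mm behind the grasp point. The pads swing forward as they close: fully open they stand 13 mm farther back than shut.
Start: joints at [-1.486, 0.104, 0.097, 1.564, 0, 1.353], TCP at [0.179, -0.573, 0.231] pointing down, gripper open.
Joint ranges: [-2.99, 2.99], [-0.84, 1.86], [-1.1, 1.16], [-1.84, 2.11], [-1.51, 1.56], [-3.14, 3.14]. Speed limits (rad/s): [2.22, 2.22, 2.57, 3.14, 3.14, 3.14].

### API

Orientations are given as a unit quaternion [w, x, y, z].
In Python, from bench import get_obs, capture, hand_in, search_frame, landmark_of, env gives the robot as it stands.
- The arm moves only by the tool move_arm, never from a script. Its argument "series" is a list of rows, each an object with "rot": the turn, a rotation vector about the tool's x, y, z in degrees, a list of three; "slide": the shift along the tool's x, y, z in units of 40 mm (1.0 is 40 mm), a list of three; "gripper": the finger opening in mm, from 0 to 85.4. In form: [{"rot": [ax, ay, az], "slide": [x, y, z], "gripper": gripper}, ...]. A call has 1 to 10 rows; each row shifts and turns the commanded pose from where the row before left it, along the tool's axes as they then stand; what a row does not reach is not made up. A row lasts 1/8 s, in which the tool goes at most 62.5 mm and 10.7 degrees, less where a joint would pass 70% of its speed; a pose out of reach is approached as far as the arm can. A call is refused whole if a number of a shift passes 1 or a number of a turn 10.7, either way. A call with a gripper value outside its range is refused whole. The fingers move at their own pace and stop on an object; "newtons" is the grip in N (left out, the last holds). Time passes only in rows, so rows that do not move let the fingers close. It gives the time, the measured TCP pose, the force, the opening and the grip force at its end, in the units of the state.
- get_obs(): the state, without advancing time (a new reading comes with each control period).
- capture(name): name is "scene" or "top" or "wrist"; returns a dict with "img" (480x640x3 uint8, red, green, blue), "z_map" (480x640 float32, m along the optical axis (not along the pixel's ray), 0 where there is no reading), "K" (3x3 intrinsics, pixels), "view" (4x4, takes a point from world to camera coordinates). Camera axes: x right, y up, looking along -z (the intrinsics and any distortion apply to the point x, -y, -z); pixel columns grow to the right and rows downward; lengths in m; the calibration is good to about 2 mm. The wrist camera is an equidistant fisheye: a pixel r from the principal point sees the ray r / f radians off the axis. A picture is of the moment at which its call begins.
- hand_in(): hands the job in; it is judged then, once.
Trained networks look in a picture, given as the dict that the camera call returned (one of the last four; its "shot" number tells which), for a name from the list of things; names that differ only in an ending like _2 or _b are one class to them, and where a whole thing is asked for, a point or a joint stands for the part that bears it (a point fixed in the world has none). Each returns a list of dicts, best first, with "confidence" (0 to 1); they miss things now and then, are a little off and sometimes report something else, mostly with a low value. They report only what shows in the picture. A call takes as long as a camera call. They do not tell look-alikes from the thing itself.
- search_frame(target, picture): "bbox" ([left, top, right, bottom] in pixels, round what is visible of it).
- landmark_of(target, picture): "pixel" ([row, column] in pixels: a listed point, or the origin of a listed thing).
The state is a dict: "t": time; "qpos": joint angles; "qd": joint speeds; "tau": joint torques, N m; "ee_pos": TCP position; "orientation": TCP orientation; "ft_force": force on the tool from outside, world axes, zero at the start; "moment": the same for the moment, N m; "grip_width": finger opening in m; "finger_force": force on a finger pad.
Only numpy, scipy, OpenCV 4.12 (cv2) and the standard library are available. Lean on these libraries where they do the work, as an engineer would, in place of code of your own. Each camera call takes 0.05 s, during which the arm holds its last target. There are 200 camera calls.

## Working session

There is one attempt and no reset: what is moved stays moved. The work goes in short steps, Python scripts to look and compute and a tool call to move; the robot and the scene stay as the last step left them, time stands still between calls to the robot, and variables do not carry over. Pictures are saved under pics/ and viewed, at most 10 in all, crops included, and the job is handed in when it is done.

Besides the shell and the picture viewer there is one more tool, called as name([rows], argument=value, ...), one row to a line, values as JSON. move_arm: Moves the arm, as the interface text tells. Its arguments: {"type":"object","properties":{"series":{"type":"array"},"newtons":{"type":"number"}},"required":["series"]}

```bash
mkdir -p pics; cat > h.py <<'E'
import numpy as np, cv2
from bench import get_obs, capture, hand_in, search_frame, landmark_of, env
def world(c,row,col,z=None,depth=None):
    K=c["K"];V=np.array(c["view"]);R=V[:3,:3];t=V[:3,3]
    d=np.array([(col-K[0,2])/K[0,0],-(row-K[1,2])/K[1,1],-1.0])
    o=-R.T@t; w=R.T@d
    if z is not None: s=(z-o[2])/w[2]
    else: s=depth if depth is not None else c["z_map"][int(round(row)),int(round(col))]
    return o+s*w
def ray(c,row,col):
    p=world(c,row,col,depth=1.0);o=world(c,row,col,depth=0.0);d=p-o
    return o,d/np.linalg.norm(d)
def tri(r1,r2):
    A=np.zeros((3,3));b=np.zeros(3)
    for o,d in (r1,r2):
        P=np.eye(3)-np.outer(d,d);A+=P;b+=P@o
    p=np.linalg.solve(A,b);e=[np.linalg.norm(np.cross(p-o,d)) for o,d in (r1,r2)]
    return p,max(e)
def save(n,img): cv2.imwrite("pics/"+n,cv2.cvtColor(np.ascontiguousarray(img),cv2.COLOR_RGB2BGR))
E
python3 - <<'E'
from h import *
np.set_printoptions(precision=4,suppress=True)
s=capture("scene");t=capture("top")
save("scene.png",s["img"]);save("top.png",t["img"])
for n in ["camera_centre","plate_foot","seat","end_stop","jaw","lever_pivot","lever_grip","cam","lens","film_tin","meter"]:
    for nm,c in (("scene",s),("top",t)):
        for r in landmark_of(n,c)[:4]:
            p=r["pixel"];print(n,nm,np.round(p,1),round(r["confidence"],2),world(c,*p))
print(s["K"],t["K"]);print(s["view"],t["view"]);print(get_obs())
E
```

```text
camera_centre scene [232.3 157.5] 0.96 [ 0.6144 -0.3492  0.0669]
camera_centre scene [320.9 175.3] 0.85 [ 0.7868 -0.2502  0.0823]
camera_centre scene [171.3 222.8] 0.84 [ 0.4382 -0.2912  0.0616]
camera_centre scene [246.5 256. ] 0.59 [ 0.6293 -0.1766  0.0754]
camera_centre top [145.3 412.9] 0.9 [ 0.7535 -0.2559  0.0893]
camera_centre top [344.3 445. ] 0.8 [ 0.4276 -0.2931  0.085 ]
camera_centre top [235.7 367.1] 0.75 [ 0.6014 -0.1734  0.0961]
camera_centre top [243.3 472.9] 0.72 [ 0.5873 -0.3464  0.0893]
plate_foot scene [341.8 182.2] 0.97 [ 0.7993 -0.2428  0.0505]
plate_foot scene [267.3 261.2] 0.95 [ 0.6299 -0.1731  0.0257]
plate_foot scene [189.1 227.5] 0.68 [ 0.434  -0.2907  0.0137]
plate_foot scene [252.5 167.3] 0.56 [ 0.6109 -0.3469  0.0132]
plate_foot top [240.2 366.5] 0.89 [ 0.5954 -0.1735  0.0862]
plate_foot top [342.2 433.5] 0.83 [ 0.4271 -0.2852  0.0467]
plate_foot top [155.2 406.6] 0.79 [ 0.7445 -0.2503  0.0642]
plate_foot top [245.4 462.1] 0.71 [ 0.5878 -0.3402  0.0553]
seat scene [256.2 473.8] 0.98 [0.5847 0.1671 0.0588]
seat top [247.9 157. ] 0.8 [0.5906 0.172  0.0619]
[... 1182 characters left out ...]
  0.3648]
 [ 0.6807  0.1119  0.724  -1.253 ]
 [ 0.      0.      0.      1.    ]] [[-0.0177 -0.9996  0.0234 -0.0906]
 [ 0.9906 -0.0144  0.1357 -0.6139]
 [-0.1353  0.0256  0.9905 -0.7318]
 [ 0.      0.      0.      1.    ]]
{'t': 1.2, 'qpos': array([-1.4857,  0.1041,  0.0973,  1.5639,  0.    ,  1.3531]), 'qd': array([ 0.0001, -0.0004, -0.0012,  0.0008,  0.0006,  0.0006]), 'tau': array([ -0.0009, -55.6764,  50.3768,   0.001 ,  -0.0003,   0.    ]), 'ee_pos': array([ 0.1789, -0.5727,  0.2313]), 'orientation': array([0.0001, 0.9886, 0.1508, 0.    ]), 'ft_force': array([-0.4558,  0.1164,  0.5373]), 'moment': array([-0.0663, -0.0273, -0.0081]), 'finger_force': 0.0, 'grip_width': 0.08530352217617297}
```

View pictures.

View pics/scene.png

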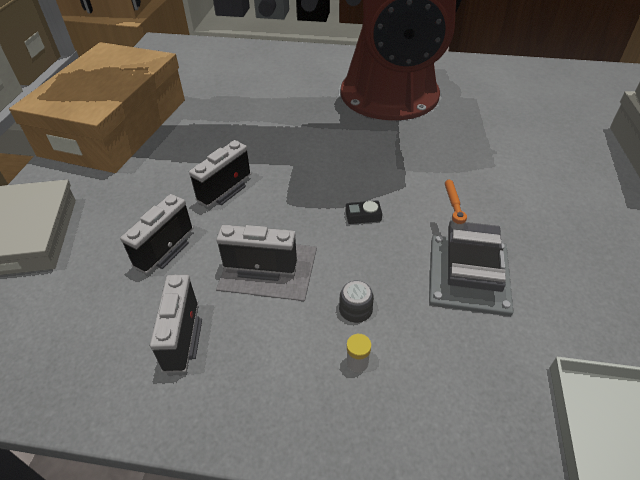

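View pics/top.png

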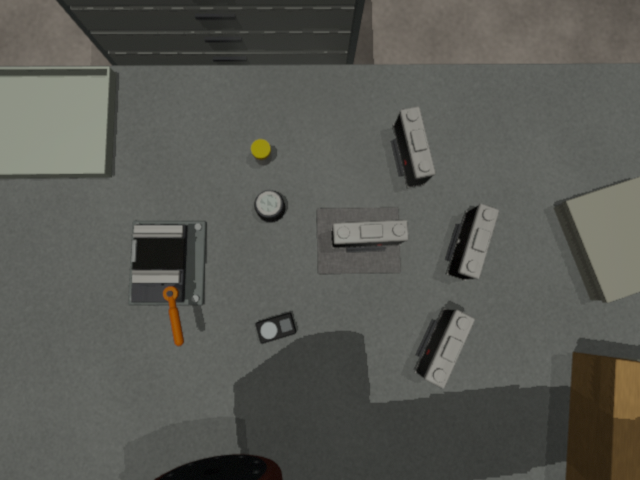

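Candidates for the camera (scene col,row / top col,row): (157,232)/(473,243), (175,321)/(413,145), (223,171)/(445,344), (256,247)/(370,233). The last has the largest world y (-0.17), so it is farthest to the left, and it is the one on a felt pad. Seat is about top (157,248), and the lever points toward the robot at top (175,320).

```bash
cat >> h.py <<'E'
def cloud(c):
    K=c["K"];V=np.array(c["view"]);r,q=np.mgrid[0:480,0:640];d=c["z_map"]
    P=np.stack([(q-K[0,2])/K[0,0]*d,-(r-K[1,2])/K[1,1]*d,-d],-1)
    W=(P-V[:3,3])@V[:3,:3]; W[d==0]=np.nan; return W
def rect(pts):
    (cx,cy),(w,h),a=cv2.minAreaRect(pts.astype(np.float32)*1000); return np.round([cx,cy,w,h,a],1)
E
python3 - <<'E'
from h import *
np.set_printoptions(precision=4,suppress=True)
s=capture("scene");t=capture("top")
for nm,c in (("scene",s),("top",t)):
    W=cloud(c);x,y,z=W[...,0],W[...,1],W[...,2]
    near=(abs(x-.60)<.07)&(abs(y+.175)<.09)
    tb=(abs(x-.60)<.2)&(abs(y-.05)<.04)&(z<.008);print(nm,"table z",np.median(z[tb]))
    m=near&(z>.079)&(z<.091); print("body top z",np.median(z[m]),rect(W[m][:,:2]),m.sum())
    m=near&(z>.093)&(z<.1); print("finder",np.median(z[m]),rect(W[m][:,:2]),m.sum())
    hsv=cv2.cvtColor(c["img"],cv2.COLOR_RGB2HSV)
    o=(hsv[...,0]<20)&(hsv[...,1]>170)&(hsv[...,2]>90)&(abs(x-.5)<.15)&(abs(y-.15)<.15)&(z>.06)
    p=W[o];mu=p.mean(0);u=np.linalg.svd(p[:,:2]-mu[:2])[2][0];pr=(p[:,:2]-mu[:2])@u
    print("lever",mu,"dir",u,"ang",np.degrees(np.arctan2(*u[::-1])),mu[:2]+u*pr.min(),mu[:2]+u*pr.max(),rect(p[:,:2]),"zmax",np.percentile(p[:,2],[50,95]))
    n2=(abs(x-.59)<.1)&(abs(y-.17)<.09)&~o
    for a,b in ((.063,.066),(.0665,.073),(.055,.063)):
        m=n2&(z>a)&(z<b);print("stand z",a,b,m.sum(),rect(W[m][:,:2]))
    m=n2&(z>.003)&(z<.02);print("base",rect(W[m][:,:2]))
S=landmark_of("seat",s)[0]["pixel"];T=landmark_of("seat",t)[0]["pixel"];print("seat tri",tri(ray(s,*S),ray(t,*T)))
for n in ("lever_pivot","lever_grip"):
    print(n,tri(ray(s,*landmark_of(n,s)[0]["pixel"]),ray(t,*landmark_of(n,t)[0]["pixel"])))
a=cv2.resize(t["img"][190:290,120:220],(400,400),interpolation=cv2.INTER_CUBIC)
b=cv2.resize(t["img"][185:285,310:410],(400,400),interpolation=cv2.INTER_CUBIC)
save("crop.png",np.hstack([a,b]))
E
```

```text
scene table z -0.0005121918039343917
body top z 0.08560834861037792 [ 613.9 -180.4   37.1  122.3    1.6] 966
finder 0.0950493584891609 [ 613.8 -181.3   23.8  105.6    3.7] 302
lever [0.4879 0.1337 0.0891] dir [0.97   0.2431] ang 14.068363130790395 [0.4425 0.1224] [0.5285 0.1439] [486.2 131.5  88.8  21.7  16.8] zmax [0.0901 0.0941]
stand z 0.063 0.066 346 [576.7 171.4  81.6 113.   88.9]
stand z 0.0665 0.073 722 [576.2 170.8  80.2 112.7  89.7]
stand z 0.055 0.063 1921 [570.3 170.8  84.1 132.2  88.8]
base [587.4 170.6 130.5 175.6  88.6]
top table z -0.00020183954294902273
body top z 0.08589382022569199 [ 609.5 -179.9   35.   122.3    1.8] 1044
finder 0.09520659750216395 [ 609.2 -180.3   22.9  106.9    0.2] 399
lever [0.4815 0.1333 0.0896] dir [-0.9727 -0.2321] ang -166.57900933895024 [0.5263 0.1439] [0.4359 0.1224] [480.4 136.1  92.5  22.1   9.4] zmax [0.0908 0.0951]
stand z 0.063 0.066 249 [568.  172.5  81.7 118.7  88.6]
stand z 0.0665 0.073 938 [566.8 171.6  80.7 119.9  88.9]
stand z 0.055 0.063 2468 [566.1 171.4  84.6 128.5  88.9]
base [588.6 171.  178.4 198.5  89.3]
seat tri (array([0.5851, 0.1693, 0.0619]), np.float64(0.0002809727082789155))
lever_pivot (array([0.5152, 0.144 , 0.0811]), np.float64(0.002509890879831329))
lever_grip (array([0.4536, 0.13  , 0.0772]), np.float64(0.005956695608493515))
```

View pics/crop.png

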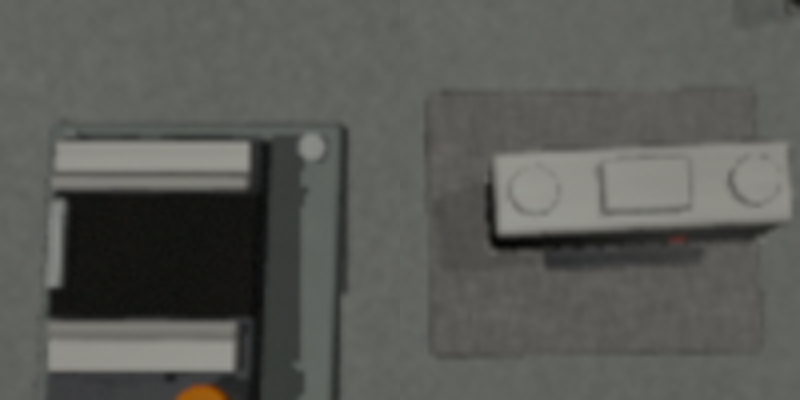

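The crop shows the stand's jaws at crop rows 140-190 and 320-370 with the end stop at left (+y). The target camera is on its felt pad at (640,188), yawed about +1.7°. Next I rotate the tool and move above it.

move_arm([
  {"rot": [0, 0, -10.6], "slide": [0, 0, -0.1], "gripper": 60},
  {"rot": [0, 0, -10.6], "slide": [0, 0, -0.1], "gripper": 60},
  {"rot": [0, 0, -10.6], "slide": [0, 0, -0.1], "gripper": 60},
  {"rot": [0, 0, -10.6], "slide": [0, 0, -0.1], "gripper": 60},
  {"rot": [0, 0, -10.6], "slide": [0, 0, -0.1], "gripper": 60},
  {"rot": [0, 0, -10.6], "slide": [0, 0, 0], "gripper": 60},
  {"rot": [0, 0, -10.6], "slide": [0, 0, 0], "gripper": 60},
  {"rot": [0, 0, 0], "slide": [0.79, 0.92, 0], "gripper": 60},
  {"rot": [0, 0, 0], "slide": [0.79, 0.92, 0], "gripper": 60},
  {"rot": [0, 0, 0], "slide": [0.79, 0.92, 0], "gripper": 60},
])

```text
t: 2.85
ee_pos: [0.2876, -0.474, 0.2514]
orientation: [0.0, 0.698, 0.716, -0.0]
ft_force: [0.7, -0.1, 0.7]
grip_width: 0.06
finger_force: 0.0
```

move_arm([
  {"rot": [0, 0, 0], "slide": [0.79, 0.92, 0], "gripper": 60},
  {"rot": [0, 0, 0], "slide": [0.79, 0.92, 0], "gripper": 60},
  {"rot": [0, 0, 0], "slide": [0.79, 0.92, 0], "gripper": 60},
  {"rot": [0, 0, 0], "slide": [0.79, 0.92, 0], "gripper": 60},
  {"rot": [0, 0, 0], "slide": [0.79, 0.92, 0], "gripper": 60},
  {"rot": [0, 0, 0], "slide": [0.79, 0.92, 0], "gripper": 60},
  {"rot": [0, 0, 0], "slide": [0.79, 0.92, 0], "gripper": 60},
  {"rot": [0, 0, 0], "slide": [0.79, 0.92, 0], "gripper": 60},
  {"rot": [0, 0, 0], "slide": [0.79, 0.92, 0], "gripper": 60},
  {"rot": [0, 0, 0], "slide": [0, 0, 0], "gripper": 60},
])

```text
t: 4.1
ee_pos: [0.6117, -0.1792, 0.2506]
orientation: [-0.0, 0.696, 0.718, 0.0]
ft_force: [-0.2, -0.8, 0.8]
grip_width: 0.0599
finger_force: 0.0
```

```bash
cat >> h.py <<'E'
def wcloud(c):
    K=c["K"];V=np.array(c["view"]);r,q=np.mgrid[0:480,0:640];d=c["z_map"]
    u=(q-K[0,2])/K[0,0];v=(r-K[1,2])/K[1,1];th=np.hypot(u,v);k=np.tan(np.minimum(th,1.45))/np.maximum(th,1e-9)
    P=np.stack([u*k*d,-v*k*d,-d],-1);W=(P-V[:3,3])@V[:3,:3];W[d==0]=np.nan;return W
E
python3 - <<'E'
from h import *
np.set_printoptions(precision=4,suppress=True)
c=capture("wrist");W=wcloud(c);save("w1.png",c["img"])
x,y,z=W[...,0],W[...,1],W[...,2]
print(c["K"],c["view"],get_obs()["ee_pos"])
near=(abs(x-.61)<.05)&(abs(y+.18)<.09)
m=near&(z>.08)&(z<.091);print(np.median(z[m]),rect(W[m][:,:2]),m.sum())
m=near&(z>.0925)&(z<.1);print(np.median(z[m]),rect(W[m][:,:2]),m.sum())
m=near&(z>.02)&(z<.1);print(rect(W[m][:,:2]),m.sum())
E
```

```text
[[371.6483   0.     322.833 ]
 [  0.     371.6483 239.4579]
 [  0.       0.       1.    ]] [[ 0.9995  0.0325 -0.0015 -0.6037]
 [-0.0312  0.9469 -0.32    0.2377]
 [-0.009   0.3199  0.9474 -0.3361]
 [ 0.      0.      0.      1.    ]] [ 0.6107 -0.1805  0.2508]
0.08643269911113045 [ 609.6 -181.3   35.   122.1    1.9] 3446
0.09544843694267688 [ 609.7 -181.5   22.7  109.4    2.3] 1808
[ 609.6 -181.3   35.   122.1    1.9] 5512
```

View pics/w1.png

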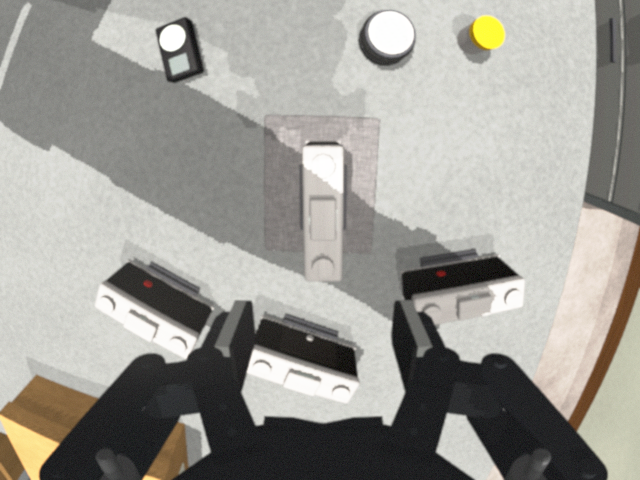

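The wrist view shows the target camera at (322,210) on its pad, aligned with the tool, and the three look-alikes below it. I descend and grip.

move_arm([
  {"rot": [0, 0, 0], "slide": [-0.02, -0.025, 0.9], "gripper": 60},
  {"rot": [0, 0, 0], "slide": [0, 0, 0.9], "gripper": 60},
  {"rot": [0, 0, 0], "slide": [0, 0, 0.9], "gripper": 60},
  {"rot": [0, 0, 0], "slide": [0, 0, 0.9], "gripper": 60},
  {"rot": [0, 0, 0], "slide": [0, 0, 0.8], "gripper": 60},
  {"rot": [0, 0, 0], "slide": [0, 0, 0.6], "gripper": 60},
  {"rot": [0, 0, 0], "slide": [0, 0, 0.27], "gripper": 60},
  {"rot": [0, 0, 0], "slide": [0, 0, 0], "gripper": 60},
])

```text
t: 5.15
ee_pos: [0.6085, -0.183, 0.0404]
orientation: [-0.0, 0.698, 0.716, -0.0]
ft_force: [0.0, -0.0, -0.2]
grip_width: 0.0599
finger_force: 0.0
```

move_arm([
  {"rot": [0, 0, 0], "slide": [0, 0, 0], "gripper": 20},
  {"rot": [0, 0, 0], "slide": [0, 0, 0], "gripper": 20},
  {"rot": [0, 0, 0], "slide": [0, 0, 0], "gripper": 20},
  {"rot": [0, 0, 0], "slide": [0, 0, 0], "gripper": 20},
  {"rot": [0, 0, 0], "slide": [0, 0, 0], "gripper": 20},
  {"rot": [0, 0, 0], "slide": [0, 0, 0], "gripper": 20},
], newtons=80)

```text
t: 5.9
ee_pos: [0.6103, -0.1833, 0.0423]
orientation: [0.002, 0.697, 0.717, 0.0]
ft_force: [0.1, -0.8, 6.4]
grip_width: 0.0331
finger_force: 81.0
```

move_arm([
  {"rot": [0, 0, 0], "slide": [0, 0, -0.2], "gripper": 20},
  {"rot": [0, 0, 0], "slide": [0, 0, -0.5], "gripper": 20},
  {"rot": [0, 0, 0], "slide": [0, 0, -0.8], "gripper": 20},
  {"rot": [0, 0, 0], "slide": [0, 0, -0.8], "gripper": 20},
  {"rot": [0, 0, 0.6], "slide": [0.6, -0.05, -0.8], "gripper": 20},
  {"rot": [0, 0, 0.6], "slide": [0.8, -0.05, -0.4], "gripper": 20},
  {"rot": [0, 0, 0.6], "slide": [0.8, -0.05, -0.2], "gripper": 20},
  {"rot": [0, 0, 0.6], "slide": [0.8, -0.05, 0], "gripper": 20},
  {"rot": [0, 0, 0.6], "slide": [0.7, -0.05, 0], "gripper": 20},
  {"rot": [0, 0, 0], "slide": [0.3, 0, 0], "gripper": 20},
])

```text
t: 7.15
ee_pos: [0.5983, -0.0212, 0.1894]
orientation: [0.0, 0.715, 0.699, 0.0]
ft_force: [0.0, 0.3, -6.0]
grip_width: 0.0332
finger_force: 80.6
```

```bash
python3 - <<'E'
from h import *
np.set_printoptions(precision=4,suppress=True)
c=capture("wrist");W=wcloud(c);save("w2.png",c["img"]);np.savez("w2.npz",W=W,img=c["img"])
x,y,z=W[...,0],W[...,1],W[...,2]
print(get_obs())
n2=(abs(x-.59)<.1)&(abs(y-.17)<.09)
for a,b in ((.063,.066),(.0665,.073),(.055,.063)):
    m=n2&(z>a)&(z<b);print("stand z",a,b,m.sum(),rect(W[m][:,:2]) if m.sum() else 0)
for yy in (.14,.17,.20,.204,.208):
    m=(abs(y-yy)<.0015)&(abs(x-.585)<.08)&(z>.03);i=np.argsort(x[m]);print(yy,[(int(round(a*1e4)),int(round(b*1e3))) for a,b in zip(x[m][i],z[m][i])][::3])
for n in ("seat","lever_pivot","plate_foot"):
    for r in landmark_of(n,c)[:2]:
        p=r["pixel"];print(n,p,r["confidence"],W[int(p[0]),int(p[1])])
E
```

```text
{'t': 7.2, 'qpos': array([-0.2527,  0.0956,  0.0121,  1.4871,  0.0005,  1.3415]), 'qd': array([-0.0326,  0.0078,  0.0031, -0.0077, -0.0082, -0.0363]), 'tau': array([ -3.1809, -58.4143,  54.1578,  -0.3949,  -0.5686,  -0.0824]), 'ee_pos': array([ 0.5985, -0.0205,  0.1892]), 'orientation': array([-0.0001,  0.7153,  0.6988,  0.0003]), 'ft_force': array([ 0.7683,  2.1248, -6.6918]), 'moment': array([0.2039, 0.0334, 0.0214]), 'finger_force': 80.58330416679382, 'grip_width': 0.03321273938679969}
stand z 0.063 0.066 115 [568.8 140.5  21.3 115.3  89.1]
stand z 0.0665 0.073 1318 [568.4 140.9  23.1 117.7  89.3]
stand z 0.055 0.063 3398 [566.1 142.4  29.6 130.   88.6]
0.14 [(5054, 86), (5059, 86), (5064, 87), (5071, 87), (5078, 87), (5083, 86), (5086, 87), (5093, 87), (5101, 87), (5106, 87), (5113, 88), (5119, 88), (5121, 89), (5128, 88), (5136, 89), (5143, 89), (5146, 87), (5149, 88), (5162, 88), (5165, 89), (5169, 88), (5175, 88), (5181, 89), (5185, 89), (5187, 85), (5192, 88), (5195, 89), (5198, 86), (5201, 89), (5203, 85), (5207, 84), (5210, 85), (5219, 86), (5224, 85), (5228, 84), (5232, 85
[... 1934 characters left out ...]
 (6088, 69), (6095, 69), (6096, 68), (6102, 70), (6109, 68), (6115, 70), (6122, 70), (6130, 68), (6138, 66), (6145, 66), (6151, 67), (6158, 68), (6164, 69), (6172, 69), (6172, 67), (6179, 69), (6186, 68), (6193, 68), (6200, 68), (6200, 68), (6207, 68), (6214, 68), (6220, 69), (6222, 66), (6228, 68), (6235, 68), (6236, 67), (6242, 68), (6249, 69), (6250, 67), (6256, 68), (6263, 68), (6265, 66), (6272, 66), (6288, 57), (6294, 58), (6301, 58)]
0.17 []
0.2 []
0.204 []
0.208 []
lever_pivot [12.8, 192.3] 0.84 [0.5124 0.1406 0.0873]
lever_pivot [183.2, 492.6] 0.29 [0.7477 0.0067 0.0278]
plate_foot [395.5, 459.3] 0.69 [ 0.6409 -0.0227  0.2468]
plate_foot [423.2, 192.0] 0.69 [ 0.5545 -0.0287  0.252 ]
```

View pics/w2.png

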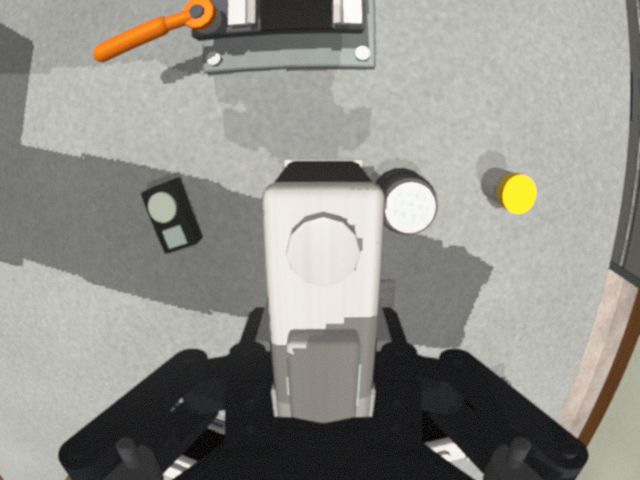

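The wrist view shows the camera held squarely and the near end of the clamp at (290,15). The mouth runs from x .5514 to .6079, so its centre is x≈.580 at y=.14. Stand yaw is about -1.1°. I move above the mouth, about 10 mm short of the stop.

move_arm([
  {"rot": [0, 0, 0], "slide": [0.6, -0.1, 0], "gripper": 20},
  {"rot": [0, 0, 0], "slide": [0.8, -0.1, 0], "gripper": 20},
  {"rot": [0, 0, 0], "slide": [0.8, -0.1, 0], "gripper": 20},
  {"rot": [0, 0, 0], "slide": [0.8, -0.1, 0], "gripper": 20},
  {"rot": [0, 0, 0], "slide": [0.8, -0.1, 0.2], "gripper": 20},
  {"rot": [0, 0, 0], "slide": [0.5, -0.07, 0.5], "gripper": 20},
  {"rot": [0, 0, 0], "slide": [0.15, 0, 0.6], "gripper": 20},
  {"rot": [0, 0, 0], "slide": [0, 0, 0.4], "gripper": 20},
  {"rot": [0, 0, 0], "slide": [0, 0, 0], "gripper": 20},
  {"rot": [0, 0, 0], "slide": [0, 0, 0], "gripper": 20},
])

```text
t: 8.6
ee_pos: [0.5809, 0.1552, 0.1212]
orientation: [0.0, 0.716, 0.698, 0.0]
ft_force: [0.6, 0.2, -5.5]
grip_width: 0.0331
finger_force: 80.5
```

```bash
python3 - <<'E'
from h import *
np.set_printoptions(precision=4,suppress=True)
o=get_obs();print(o["t"],o["ee_pos"],o["orientation"],o["ft_force"],o["moment"])
W=np.load("w2.npz")["W"];x,y,z=W[...,0],W[...,1],W[...,2]
e=[]
for yy in np.arange(.131,.152,.002):
    b=(abs(y-yy)<.001)
    l=x[b&(z>.065)&(z<.072)&(x>.53)&(x<.56)];r=x[b&(z>.065)&(z<.072)&(x>.595)&(x<.64)]
    if len(l)>5 and len(r)>5:e.append((yy,l.max(),r.min(),r.max()))
e=np.array(e);print(e);print([np.degrees(np.polyfit(e[:,0],e[:,k],1)[0]) for k in (1,2,3)])
s=capture("scene");S=cloud(s);x,y,z=S[...,0],S[...,1],S[...,2]
m=(abs(x-.58)<.06)&(abs(y-.16)<.1)&(z>.155)&(z<.171);print("held top",rect(S[m][:,:2]),np.median(z[m]))
save("s2.png",cv2.resize(s["img"][150:330,390:590],(800,720))[:600])
t=capture("top");S=cloud(t);x,y,z=S[...,0],S[...,1],S[...,2]
for yy in (.19,.2,.21):
  b=(abs(y-yy)<.002)&(z>.063)&(z<.075);l=x[b&(x<.57)&(x>.53)];r=x[b&(x>.59)&(x<.65)];print(yy,l.max() if len(l) else 0,r.min() if len(r) else 0)
E
```

```text
8.6 [0.5809 0.1552 0.1212] [0.0004 0.7163 0.6978 0.0003] [ 0.6372  0.2284 -5.4566] [-0.067  -0.0523  0.0114]
[[0.133  0.5518 0.608  0.6268]
 [0.135  0.5519 0.608  0.6269]
 [0.137  0.552  0.608  0.6269]
 [0.139  0.5518 0.6081 0.6272]
 [0.141  0.5522 0.6081 0.627 ]
 [0.143  0.552  0.6081 0.6265]
 [0.145  0.5526 0.6082 0.6272]
 [0.147  0.5523 0.6083 0.6274]]
[np.float64(2.467006669191881), np.float64(1.3631543776514534), np.float64(1.249505666641293)]
held top [588.7 155.2 123.9  84.9  67.8] 0.16428045196743746
0.19 0 0
0.2 0 0
0.21 0 0
```

View pics/s2.png

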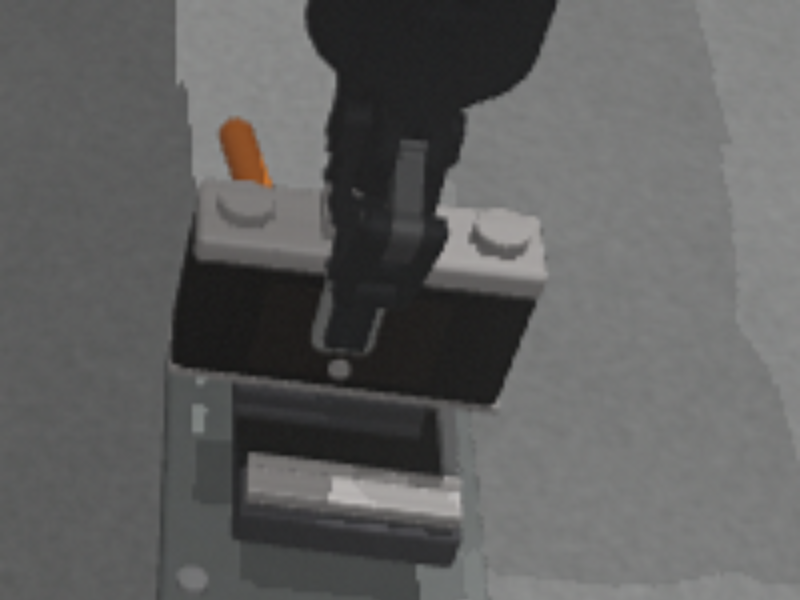

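move_arm([
  {"rot": [0, 0, 0.1], "slide": [0, -0.01, 0.15], "gripper": 20},
  {"rot": [0, 0, 0], "slide": [0, 0, 0.15], "gripper": 20},
  {"rot": [0, 0, 0], "slide": [0, 0, 0.1], "gripper": 20},
  {"rot": [0, 0, 0], "slide": [0, 0, 0.05], "gripper": 20},
  {"rot": [0, 0, 0], "slide": [0, 0, 0], "gripper": 20},
])

```text
t: 9.32
ee_pos: [0.5798, 0.1559, 0.1023]
orientation: [-0.0, 0.717, 0.697, -0.0]
ft_force: [-0.3, 0.1, -6.1]
grip_width: 0.033
finger_force: 84.2
```

move_arm([
  {"rot": [0, 0, 0], "slide": [0, 0, 0.03], "gripper": 20},
  {"rot": [0, 0, 0], "slide": [0, 0, 0.03], "gripper": 20},
  {"rot": [0, 0, 0], "slide": [0, 0, 0], "gripper": 20},
])

```text
t: 9.7
ee_pos: [0.5799, 0.1559, 0.1]
orientation: [0.0, 0.717, 0.697, -0.0]
ft_force: [-0.1, 0.9, -6.5]
grip_width: 0.0328
finger_force: 84.2
```

move_arm([
  {"rot": [0, 0, 0], "slide": [0, 0, 0.025], "gripper": 20},
  {"rot": [0, 0, 0], "slide": [0, 0, 0], "gripper": 20},
])

```text
t: 9.95
ee_pos: [0.5799, 0.1558, 0.0989]
orientation: [-0.0, 0.717, 0.697, -0.0]
ft_force: [0.4, -0.3, -5.8]
grip_width: 0.033
finger_force: 84.2
```

move_arm([
  {"rot": [0, 0, 0], "slide": [0, 0, 0.02], "gripper": 20},
  {"rot": [0, 0, 0], "slide": [0, 0, 0], "gripper": 20},
])

```text
t: 10.2
ee_pos: [0.58, 0.1559, 0.0986]
orientation: [0.0, 0.717, 0.697, 0.0]
ft_force: [-1.4, 0.6, -2.6]
grip_width: 0.0331
finger_force: 84.6
```

move_arm([
  {"rot": [0, 0, 0], "slide": [0, 0, 0.015], "gripper": 20},
  {"rot": [0, 0, 0], "slide": [0, 0, 0], "gripper": 20},
])

```text
t: 10.45
ee_pos: [0.5801, 0.156, 0.0985]
orientation: [0.0, 0.717, 0.697, 0.0]
ft_force: [-5.2, 1.6, 4.4]
grip_width: 0.0333
finger_force: 85.4
```

Contact is at the expected bed height. I unload slightly and slide toward the stop.

move_arm([
  {"rot": [0, 0, 0], "slide": [0, 0, -0.01], "gripper": 20},
  {"rot": [0, 0, 0], "slide": [0.05, 0, 0], "gripper": 20},
  {"rot": [0, 0, 0], "slide": [0.05, 0, 0], "gripper": 20},
  {"rot": [0, 0, 0], "slide": [0.05, 0, 0], "gripper": 20},
  {"rot": [0, 0, 0], "slide": [0, 0, 0], "gripper": 20},
])

```text
t: 11.08
ee_pos: [0.5807, 0.1618, 0.0984]
orientation: [0.001, 0.717, 0.697, 0.0]
ft_force: [-0.0, -4.2, 4.2]
grip_width: 0.033
finger_force: 85.3
```

move_arm([
  {"rot": [0, 0, 0], "slide": [0.04, 0, 0], "gripper": 20},
  {"rot": [0, 0, 0], "slide": [0.03, 0, 0], "gripper": 20},
  {"rot": [0, 0, 0], "slide": [0, 0, 0], "gripper": 20},
])

```text
t: 11.45
ee_pos: [0.5806, 0.1645, 0.0984]
orientation: [0.0, 0.717, 0.697, 0.0]
ft_force: [-0.4, -4.8, 5.5]
grip_width: 0.0331
finger_force: 85.3
```

Sliding friction is about 4-5 N. I go on in 1 mm steps.

move_arm([
  {"rot": [0, 0, 0], "slide": [0.025, 0, 0], "gripper": 20},
  {"rot": [0, 0, 0], "slide": [0, 0, 0], "gripper": 20},
])

```text
t: 11.7
ee_pos: [0.5805, 0.1655, 0.0984]
orientation: [0.0, 0.717, 0.697, 0.0]
ft_force: [-0.7, -4.9, 4.6]
grip_width: 0.0331
finger_force: 85.3
```

move_arm([
  {"rot": [0, 0, 0], "slide": [0.025, 0, 0], "gripper": 20},
  {"rot": [0, 0, 0], "slide": [0, 0, 0], "gripper": 20},
])

```text
t: 11.95
ee_pos: [0.5806, 0.1665, 0.0984]
orientation: [0.0, 0.717, 0.697, 0.0]
ft_force: [-0.9, -5.4, 5.7]
grip_width: 0.0333
finger_force: 85.3
```

move_arm([
  {"rot": [0, 0, 0], "slide": [0.02, 0, 0], "gripper": 20},
  {"rot": [0, 0, 0], "slide": [0, 0, 0], "gripper": 20},
])

```text
t: 12.2
ee_pos: [0.5806, 0.1672, 0.0984]
orientation: [0.001, 0.717, 0.697, 0.0]
ft_force: [0.3, -5.4, 5.8]
grip_width: 0.0336
finger_force: 85.3
```

move_arm([
  {"rot": [0, 0, 0], "slide": [0.02, 0, 0], "gripper": 20},
  {"rot": [0, 0, 0], "slide": [0, 0, 0], "gripper": 20},
])

```text
t: 12.45
ee_pos: [0.5806, 0.168, 0.0984]
orientation: [0.0, 0.717, 0.697, 0.0]
ft_force: [0.5, -5.8, 5.4]
grip_width: 0.0332
finger_force: 85.3
```

move_arm([
  {"rot": [0, 0, 0], "slide": [0.02, 0, 0], "gripper": 20},
  {"rot": [0, 0, 0], "slide": [0, 0, 0], "gripper": 20},
])

```text
t: 12.7
ee_pos: [0.5806, 0.1687, 0.0984]
orientation: [0.001, 0.717, 0.697, -0.0]
ft_force: [-1.2, -5.6, 5.5]
grip_width: 0.0329
finger_force: 85.3
```

move_arm([
  {"rot": [0, 0, 0], "slide": [0.02, 0, 0], "gripper": 20},
  {"rot": [0, 0, 0], "slide": [0, 0, 0], "gripper": 20},
])

```text
t: 12.95
ee_pos: [0.5807, 0.1688, 0.0983]
orientation: [0.001, 0.717, 0.697, -0.001]
ft_force: [-0.5, -9.3, 5.7]
grip_width: 0.0331
finger_force: 85.7
```

The stop is felt at y .1687. I release and lift clear.

move_arm([
  {"rot": [0, 0, 0], "slide": [0, 0, 0], "gripper": 37},
  {"rot": [0, 0, 0], "slide": [0, 0, 0], "gripper": 45},
  {"rot": [0, 0, 0], "slide": [0, 0, 0], "gripper": 60},
  {"rot": [0, 0, 0], "slide": [0, 0, 0], "gripper": 60},
  {"rot": [0, 0, 0], "slide": [0, 0, -0.3], "gripper": 60},
  {"rot": [0, 0, 0], "slide": [0, 0, -0.8], "gripper": 60},
  {"rot": [0, 0, 0], "slide": [-0.3, 0, -0.9], "gripper": 60},
  {"rot": [0, 0, 0], "slide": [-0.6, -0.5, -0.5], "gripper": 40},
  {"rot": [0, 0, 0], "slide": [-0.8, -0.6, 0], "gripper": 0},
  {"rot": [0, 0, 0], "slide": [-0.8, -0.6, 0], "gripper": 0},
])

```text
t: 14.2
ee_pos: [0.5093, 0.071, 0.1994]
orientation: [0.001, 0.716, 0.698, 0.001]
ft_force: [1.1, 0.9, 0.4]
grip_width: 0.0057
finger_force: 0.0
```

```bash
python3 - <<'E'
from h import *
np.set_printoptions(precision=4,suppress=True)
c=capture("wrist");W=wcloud(c);save("w3.png",c["img"]);np.savez("w3.npz",W=W,img=c["img"])
x,y,z=W[...,0],W[...,1],W[...,2]
o=get_obs();print(o["t"],o["ee_pos"],o["orientation"],o["ft_force"],o["grip_width"])
for nm in ("wrist","top","scene"):
    if nm!="wrist": c=capture(nm);W=cloud(c);x,y,z=W[...,0],W[...,1],W[...,2]
    m=(abs(x-.58)<.05)&(abs(y-.17)<.1)&(z>.136)&(z<.147)
    if m.sum()>50:print(nm,"cam top",rect(W[m][:,:2]),np.median(z[m]),m.sum())
    hsv=cv2.cvtColor(c["img"],cv2.COLOR_RGB2HSV)
    g=(hsv[...,0]<20)&(hsv[...,1]>170)&(hsv[...,2]>90)&(abs(x-.5)<.15)&(abs(y-.15)<.15)&(z>.06)
    if g.sum()>50:
        p=W[g];mu=p.mean(0);u=np.linalg.svd(p[:,:2]-mu[:2])[2][0];pr=(p[:,:2]-mu[:2])@u
        print(nm,"lever ang",np.degrees(np.arctan2(*u[::-1])),mu[:2]+u*pr.min(),mu[:2]+u*pr.max(),np.percentile(p[:,2],[50,95]))
E
```

```text
14.25 [0.5069 0.0686 0.1992] [ 0.0004  0.7168  0.6972 -0.0008] [ 1.8072 -2.2044  0.0668] 0.0003429624835321177
wrist cam top [578.4 167.  115.7  35.2  88.7] 0.14237035973454715 7143
wrist lever ang -167.0723172923445 [0.5622 0.1524] [0.4362 0.1235] [0.0918 0.0956]
top cam top [584.6 123.4  39.3  30.8  26.6] 0.1418592920137057 140
scene cam top [582.6 170.6 121.4  37.5  88.6] 0.14131241235919478 1088
scene lever ang 14.437320286836393 [0.4429 0.1227] [0.5029 0.1382] [0.0916 0.0944]
```

View pics/w3.png

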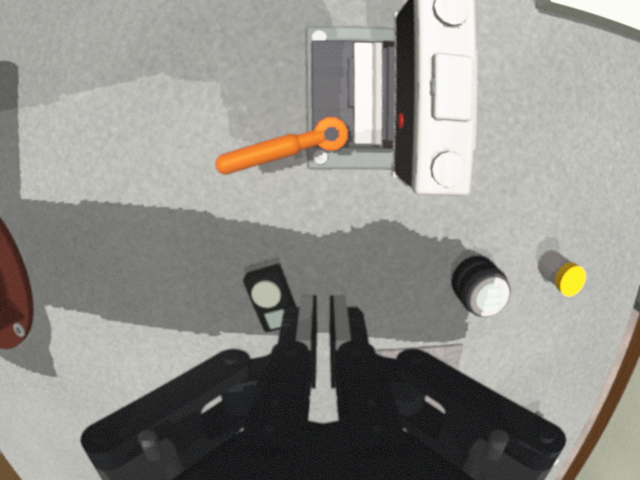

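The wrist view shows the camera upright in the clamp and the orange lever from hub (330,133) to its tip (222,163), pointing to world -166.5°. I go behind the handle with closed fingers, tool x along the push direction.

move_arm([
  {"rot": [0, 0, -7.6], "slide": [0, 0, 0], "gripper": 0},
  {"rot": [0, 0, -7.6], "slide": [0, 0, 0], "gripper": 0},
  {"rot": [0, 0, 0], "slide": [0.5, -0.4, 0], "gripper": 0},
  {"rot": [0, 0, 0], "slide": [0.5, -0.4, 0.5], "gripper": 0},
  {"rot": [0, 0, 0], "slide": [0, 0, 0.8], "gripper": 0},
  {"rot": [0, 0, 0], "slide": [0, 0, 0.5], "gripper": 0},
  {"rot": [0, 0, 0], "slide": [0, 0, 0], "gripper": 0},
  {"rot": [0, 0, 0], "slide": [0, 0, 0], "gripper": 0},
])

```text
t: 15.35
ee_pos: [0.4698, 0.103, 0.1272]
orientation: [0.0, 0.618, 0.786, 0.0]
ft_force: [0.5, 1.1, -0.0]
grip_width: -0.0001
finger_force: 0.0
```

move_arm([
  {"rot": [0, 0, 0], "slide": [0, -0.16, 0.5], "gripper": 0},
  {"rot": [0, 0, 0], "slide": [0, 0, 0.5], "gripper": 0},
  {"rot": [0, 0, 0], "slide": [0, 0, 0.33], "gripper": 0},
  {"rot": [0, 0, 0], "slide": [0.1, 0, 0], "gripper": 0},
  {"rot": [0, 0, 0], "slide": [0.05, 0, 0], "gripper": 0},
  {"rot": [0, 0, 0], "slide": [0, 0, 0], "gripper": 0},
])

```text
t: 16.1
ee_pos: [0.462, 0.1076, 0.0737]
orientation: [0.001, 0.618, 0.786, 0.0]
ft_force: [-0.8, -0.1, -0.1]
grip_width: 0.0006
finger_force: 0.0
```

move_arm([
  {"rot": [0, 0, 0], "slide": [0.04, 0, 0], "gripper": 0},
  {"rot": [0, 0, 0], "slide": [0.04, 0, 0], "gripper": 0},
  {"rot": [0, 0, 0], "slide": [0, 0, 0], "gripper": 0},
])

```text
t: 16.48
ee_pos: [0.4607, 0.1105, 0.0729]
orientation: [0.0, 0.618, 0.786, -0.0]
ft_force: [0.1, -0.5, 0.4]
grip_width: 0.0001
finger_force: 0.0
```

move_arm([
  {"rot": [0, 0, 3], "slide": [0.079, -0.022, 0], "gripper": 0},
  {"rot": [0, 0, 3], "slide": [0.079, -0.022, 0], "gripper": 0},
  {"rot": [0, 0, 0], "slide": [0, 0, 0], "gripper": 0},
])

```text
t: 16.85
ee_pos: [0.458, 0.1154, 0.073]
orientation: [0.001, 0.659, 0.752, -0.001]
ft_force: [1.2, -5.2, -1.1]
grip_width: 0.0
finger_force: 2.8
```

move_arm([
  {"rot": [0, 0, 3], "slide": [0.079, -0.022, 0], "gripper": 0},
  {"rot": [0, 0, 3], "slide": [0.079, -0.022, 0], "gripper": 0},
  {"rot": [0, 0, 0], "slide": [0, 0, 0], "gripper": 0},
])

```text
t: 17.23
ee_pos: [0.4555, 0.1215, 0.073]
orientation: [0.001, 0.697, 0.717, -0.001]
ft_force: [1.1, -6.2, -0.3]
grip_width: -0.0002
finger_force: 2.9
```

move_arm([
  {"rot": [0, 0, 3], "slide": [0.079, -0.022, 0], "gripper": 0},
  {"rot": [0, 0, 3], "slide": [0.079, -0.022, 0], "gripper": 0},
  {"rot": [0, 0, 3], "slide": [0.079, -0.022, 0], "gripper": 0},
  {"rot": [0, 0, 3], "slide": [0.079, -0.022, 0], "gripper": 0},
  {"rot": [0, 0, 3], "slide": [0.079, -0.022, 0], "gripper": 0},
  {"rot": [0, 0, 3], "slide": [0.079, -0.022, 0], "gripper": 0},
  {"rot": [0, 0, 0], "slide": [0, 0, 0], "gripper": 0},
])

```text
t: 18.1
ee_pos: [0.4518, 0.1407, 0.0728]
orientation: [0.001, 0.801, 0.599, -0.001]
ft_force: [-2.0, -6.4, 1.2]
grip_width: 0.0
finger_force: 3.2
```

move_arm([
  {"rot": [0, 0, 3], "slide": [0.079, -0.022, 0], "gripper": 0},
  {"rot": [0, 0, 3], "slide": [0.079, -0.022, 0], "gripper": 0},
  {"rot": [0, 0, 3], "slide": [0.079, -0.022, 0], "gripper": 0},
  {"rot": [0, 0, 3], "slide": [0.079, -0.022, 0], "gripper": 0},
  {"rot": [0, 0, 0], "slide": [0, 0, 0], "gripper": 0},
])

```text
t: 18.73
ee_pos: [0.4526, 0.1539, 0.0727]
orientation: [0.001, 0.859, 0.512, -0.001]
ft_force: [-3.1, -6.0, 2.0]
grip_width: 0.0
finger_force: 3.2
```

move_arm([
  {"rot": [0, 0, 3], "slide": [0.079, -0.022, 0], "gripper": 0},
  {"rot": [0, 0, 3], "slide": [0.079, -0.022, 0], "gripper": 0},
  {"rot": [0, 0, 3], "slide": [0.079, -0.022, 0], "gripper": 0},
  {"rot": [0, 0, 0], "slide": [0, 0, 0], "gripper": 0},
])

```text
t: 19.23
ee_pos: [0.455, 0.1635, 0.0726]
orientation: [0.001, 0.897, 0.443, -0.001]
ft_force: [-4.6, -5.0, 2.5]
grip_width: -0.0
finger_force: 3.3
```

move_arm([
  {"rot": [0, 0, 2], "slide": [0.053, -0.015, 0], "gripper": 0},
  {"rot": [0, 0, 2], "slide": [0.053, -0.015, 0], "gripper": 0},
  {"rot": [0, 0, 0], "slide": [0, 0, 0], "gripper": 0},
])

```text
t: 19.6
ee_pos: [0.4564, 0.1675, 0.0726]
orientation: [0.0, 0.911, 0.412, -0.002]
ft_force: [-5.3, -5.7, 3.6]
grip_width: 0.0003
finger_force: 3.6
```

move_arm([
  {"rot": [0, 0, 1.5], "slide": [0.04, -0.011, 0], "gripper": 0},
  {"rot": [0, 0, 1.5], "slide": [0.04, -0.011, 0], "gripper": 0},
  {"rot": [0, 0, 0], "slide": [0, 0, 0], "gripper": 0},
])

```text
t: 19.98
ee_pos: [0.4577, 0.1705, 0.0725]
orientation: [0.0, 0.922, 0.388, -0.002]
ft_force: [-6.7, -5.7, 4.2]
grip_width: -0.0001
finger_force: 4.0
```

move_arm([
  {"rot": [0, 0, 1.2], "slide": [0.032, -0.009, 0], "gripper": 0},
  {"rot": [0, 0, 0], "slide": [0, 0, 0], "gripper": 0},
])

```text
t: 20.23
ee_pos: [0.4582, 0.1716, 0.0725]
orientation: [0.0, 0.926, 0.378, -0.002]
ft_force: [-7.6, -5.8, 3.6]
grip_width: 0.0003
finger_force: 4.2
```

move_arm([
  {"rot": [0, 0, 1.2], "slide": [0.032, -0.009, 0], "gripper": 0},
  {"rot": [0, 0, 0], "slide": [0, 0, 0], "gripper": 0},
])

```text
t: 20.48
ee_pos: [0.4588, 0.1728, 0.0725]
orientation: [0.0, 0.93, 0.368, -0.002]
ft_force: [-6.5, -5.3, 3.5]
grip_width: -0.0002
finger_force: 4.4
```

move_arm([
  {"rot": [0, 0, 1.2], "slide": [0.032, -0.009, 0], "gripper": 0},
  {"rot": [0, 0, 0], "slide": [0, 0, 0], "gripper": 0},
])

```text
t: 20.72
ee_pos: [0.4594, 0.1739, 0.0725]
orientation: [0.0, 0.934, 0.359, -0.002]
ft_force: [-7.9, -5.3, 4.3]
grip_width: 0.0003
finger_force: 4.5
```

move_arm([
  {"rot": [0, 0, 1], "slide": [0.026, -0.007, 0], "gripper": 0},
  {"rot": [0, 0, 0], "slide": [0, 0, 0], "gripper": 0},
])

```text
t: 20.98
ee_pos: [0.4599, 0.1748, 0.0724]
orientation: [0.0, 0.937, 0.35, -0.002]
ft_force: [-7.9, -5.2, 3.9]
grip_width: -0.0001
finger_force: 4.7
```

move_arm([
  {"rot": [0, 0, 1], "slide": [0.026, -0.007, 0], "gripper": 0},
  {"rot": [0, 0, 0], "slide": [0, 0, 0], "gripper": 0},
])

```text
t: 21.22
ee_pos: [0.4604, 0.1758, 0.0724]
orientation: [0.0, 0.94, 0.342, -0.002]
ft_force: [-7.7, -5.9, 4.6]
grip_width: 0.0001
finger_force: 4.8
```

move_arm([
  {"rot": [0, 0, 1], "slide": [0.026, -0.007, 0], "gripper": 0},
  {"rot": [0, 0, 1], "slide": [0.026, -0.007, 0], "gripper": 0},
  {"rot": [0, 0, 0], "slide": [0, 0, 0], "gripper": 0},
])

```text
t: 21.6
ee_pos: [0.4615, 0.1776, 0.0724]
orientation: [0.0, 0.945, 0.326, -0.002]
ft_force: [-9.0, -4.9, 4.6]
grip_width: 0.0001
finger_force: 5.0
```

move_arm([
  {"rot": [0, 0, 1], "slide": [0.026, -0.007, 0], "gripper": 0},
  {"rot": [0, 0, 1], "slide": [0.026, -0.007, 0], "gripper": 0},
  {"rot": [0, 0, 0], "slide": [0, 0, 0], "gripper": 0},
])

```text
t: 21.98
ee_pos: [0.4619, 0.1787, 0.0721]
orientation: [0.001, 0.951, 0.309, -0.003]
ft_force: [-13.9, -7.8, 8.0]
grip_width: 0.0005
finger_force: 7.8
```

move_arm([
  {"rot": [0, 0, 0], "slide": [0.012, 0, 0], "gripper": 0},
  {"rot": [0, 0, 0], "slide": [0, 0, 0], "gripper": 0},
])

```text
t: 22.22
ee_pos: [0.462, 0.1788, 0.0721]
orientation: [0.001, 0.951, 0.309, -0.004]
ft_force: [-14.4, -9.4, 9.0]
grip_width: 0.0002
finger_force: 8.7
```

The lever has stopped dead: force rises with no motion. I back off, lift clear and check.

move_arm([
  {"rot": [0, 0, 0], "slide": [-0.1, 0, 0], "gripper": 0},
  {"rot": [0, 0, 0], "slide": [-0.4, 0, 0], "gripper": 0},
  {"rot": [0, 0, 0], "slide": [-0.4, 0, -0.3], "gripper": 0},
  {"rot": [0, 0, 0], "slide": [0, 0, -0.9], "gripper": 0},
  {"rot": [0, 0, 0], "slide": [0, 0, -0.9], "gripper": 0},
  {"rot": [0, 0, 0], "slide": [-0.8, 0.5, -0.9], "gripper": 0},
  {"rot": [0, 0, 0], "slide": [-0.8, 0.8, 0], "gripper": 0},
  {"rot": [0, 0, 0], "slide": [-0.6, 0.8, 0], "gripper": 0},
  {"rot": [0, 0, 0], "slide": [0, 0, 0], "gripper": 0},
])

```text
t: 23.35
ee_pos: [0.4145, 0.0374, 0.1931]
orientation: [0.0, 0.952, 0.308, 0.0]
ft_force: [-0.2, -0.2, 0.9]
grip_width: -0.0
finger_force: 0.0
```

```bash
python3 - <<'E'
from h import *
np.set_printoptions(precision=4,suppress=True)
o=get_obs();print(o["t"],o["ee_pos"],o["ft_force"])
out=[]
for nm in ("top","scene"):
    c=capture(nm);W=cloud(c);x,y,z=W[...,0],W[...,1],W[...,2]
    m=(abs(x-.585)<.04)&(abs(y-.17)<.08)&(z>.136)&(z<.147)
    if m.sum()>50:print(nm,"cam top",rect(W[m][:,:2]),np.median(z[m]),m.sum())
    hsv=cv2.cvtColor(c["img"],cv2.COLOR_RGB2HSV)
    g=(hsv[...,0]<20)&(hsv[...,1]>170)&(hsv[...,2]>90)&(abs(x-.5)<.1)&(abs(y-.17)<.1)&(z>.06)
    if g.sum()>50:
        p=W[g];u=np.linalg.svd(p[:,:2]-p[:,:2].mean(0))[2][0];print("lever",np.degrees(np.arctan2(*u[::-1])))
    i=c["img"];out.append(cv2.resize(i[190:370,80:280] if nm=="top" else i[140:320,380:580],(400,360)))
save("end.png",np.hstack(out))
E
```

```text
23.35 [0.4145 0.0374 0.1931] [-0.1837 -0.2107  0.9225]
top cam top [585.9 171.  122.5  34.7  88.8] 0.14180656217719678 1282
lever 131.04524435334886
scene cam top [590.  170.2 121.8  36.9  89. ] 0.14136116396138382 1106
lever -50.456794749519986
```

View pics/end.png

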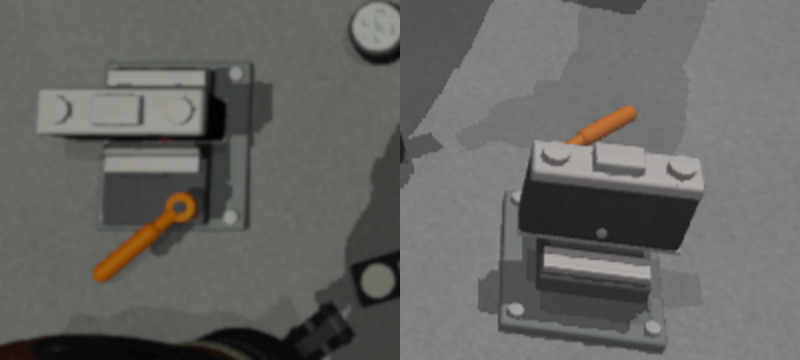

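The final views show the camera clamped at the seat (top view x .586, y .171, yaw about -1.2°, matching the stand). The lever is at 131°, about 48° past -x, and nothing is touching the camera or stand.

```bash
python3 -c "
from bench import hand_in
print(hand_in())"
```

```text
the job is handed in; nothing more can be done
None
```

The camera is set in the clamp against the end stop, the lever is pushed to its hard stop, and the job is handed in; `hand_in()` returned no verdict, so I can't confirm the result.

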